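# Hang the lift-off guard door on its two hinge pins

## Task

Put the door back on the machine guard: swing the keeper clear of the upper hinge pin and leave it there, take the door out of its parking stand and hang it, standing open, with both knuckles fully down on the two hinge pins. Let go of it, then push it fully shut against its stops. Do not let the door tip over and leave the loose loupe, block and ring where they are.

Things in the scene. Friction and masses are not known exactly. Their poses are not given: they have to be found in the camera images.
- guard: Machine guard, fixed: grey box 100 mm deep, 178 wide, 160 high, open at the front, two aluminium front posts. Origin: centre of its underside, on the bench. x points into the guard from its front (away from the robot at zero yaw), y left, z up. On its right (-y) post stands a steel hinge strip with two upright pins on one vertical axis; rubber stops on the left post meet the shut door.
- hinge_low (a point): Nominal foot of the lower pin, height 65 mm; 68 mm in front of and 75 mm right of the guard's centre; axes as the guard's. The strip is clamped in T-slots: both pins and the keeper sit together up to 12 mm left or right (y) of nominal, not in x; find them by eye or touch. Pins: 8 mm diameter, 16 mm tall, tips flat, rising from flat bracket seats.
- hinge_up (a point): Nominal foot of the upper pin, 75 mm above the lower (height 140 mm). Its bracket is 12 mm thick and overhangs the lower pin, so the door must come in sideways from the front with its knuckles 18 to 35 mm above their seats, then go straight down.
- keeper_pivot (a point): Nominal pivot of the keeper, 24 mm behind (+x) the pin axis, on the underside of its bar (height 166 mm; left-right offset as the pins). Bar: dark steel, 14 mm wide, 5 mm thick; 44 mm from the pivot it carries an upright lug, 10 mm diameter, from height 171 to 201 mm. Axes as the guard's.
- keeper (a joint): Keeper angle, vertical axis. 0: the bar points to -x of the guard, over the upper pin, and blocks the door (it starts near there). Grows to 1.75 rad as the lug is pushed to the guard's right (-y), where the bar points to -y; clear of the door from 1.0. Stays where it is left; needs about 1 N at the lug.
- door_grip (a point): Door, loose, 0.3 kg: aluminium frame 143 mm wide, 135 high, 10 thick, clear infill. Point: middle of its top rail (30 mm high), 13 mm below the top edge; pinch here. z up, y along the door away from the hinge edge; -x is the outer face with a pull 32 mm proud near the free edge, 47 to 101 mm below the top. Shut: axes as the guard's, underside at 45 mm; turned by +a about z: open by a (free to 1.6).
- knuckle_low (a point): Centre of the lower mouth of the door's lower hinge knuckle: upright steel tube, outer diameter 18 mm, bore 10, 20 long, 83.5 mm from the door's middle plane on its -y edge, 102 mm below door_grip. Seated: at height 65 mm on the bracket. Axes as the door's.
- knuckle_up (a point): The same on the upper knuckle, 75 mm higher. Seated: at height 140 mm.
- stand: Fixed parking stand: base 90 x 90 x 12 mm with an upright slot 12 mm wide, 80 mm long (along its y), walls to 37 mm above the bench. The door starts upright in it, its underside 12 mm above the bench. Origin: centre of the underside.
- loupe: Bystander: loose black loupe, 34 mm diameter, 31 mm high; origin: centre of its underside.
- block: Bystander: loose aluminium setting block 30 x 50 x 20 mm; origin: centre of its underside.
- ring: Bystander: loose turned ring, 26 mm diameter, 16 mm high; origin: centre of its underside.

How it is judged (in metres and radians):
On the way, in this order (a step that is already met when the one before it is completed fails the run):
1. the keeper is swung at least 1.0 rad, clear of the upper hinge pin (value of joint keeper above 1 rad), for 0.2 s.
2. the door hangs on both pins (both knuckles within 4 mm of their seats) and has been let go, standing open by at least 0.35 rad (x of knuckle_low in the frame of guard between -0.074 and -0.062 m and y of knuckle_low in the frame of guard between -0.09 and -0.06 m and z of knuckle_low in the frame of guard between 0.06 and 0.069 m and x of knuckle_up in the frame of guard between -0.074 and -0.062 m and y of knuckle_up in the frame of guard between -0.09 and -0.06 m and z of knuckle_up in the frame of guard between 0.135 and 0.144 m and angle between the y axis of door_grip and the y axis of guard, either way round above 0.35 rad and contact force between the fingers and door below 0.1 N), for 0.2 s.
At the end, for the whole second after the job is handed in: The door hangs upright on both pins, each knuckle within 4 mm of its seat, and is shut: parallel to the guard's front within 0.07 rad (4 degrees). The keeper still stands swung clear (1.0 rad or more) and nothing touches the robot (x of knuckle_low in the frame of guard between -0.074 and -0.062 m and y of knuckle_low in the frame of guard between -0.09 and -0.06 m and z of knuckle_low in the frame of guard between 0.06 and 0.069 m and x of knuckle_up in the frame of guard between -0.074 and -0.062 m and y of knuckle_up in the frame of guard between -0.09 and -0.06 m and z of knuckle_up in the frame of guard between 0.135 and 0.144 m and angle between the y axis of door_grip and the y axis of guard, either way round below 0.07 rad and y of door_grip in the frame of guard above -0.03 m and angle between door_grip's own z axis and vertical below 0.08 rad and value of joint keeper above 1 rad).
It fails at once if the door is dropped, thrown down or tipped over (leans more than 0.6 rad) (angle between door_grip's own z axis and vertical above 0.6 rad).
It fails at once if the loupe is moved by more than 20 mm (distance of loupe from where it was at the start of the episode above 0.02 m).
It fails at once if the block is moved by more than 20 mm (distance of block from where it was at the start of the episode above 0.02 m).
It fails at once if the ring is moved by more than 20 mm (distance of ring from where it was at the start of the episode above 0.02 m).
It also fails if it takes over 67 s, if anything falls off the work surface, if the arm or the gripper's body presses on something with over 40 N, if the wrist force passes 120 N, or if a joint passes its speed limit or range.

## Robot

A 6-joint arm with a two-finger parallel gripper is mounted at the origin on a cart in front of the work surface, level with it; the furniture and walls round the work are solid. World frame = base frame: x ahead of the robot, y to its left, z up, the work surface at z = 0. Lengths are in mm, angles in rad, forces in N, time in s.
With the tool pointing down it reaches from about 350 to 925 mm from the base axis. Payload 6.4 kg.
Tool frame: the origin (TCP) lies at the centre of the arm's flange, where the gripper is bolted on; the fingertips stand 199 mm ahead of it and the grasp point (between the pads) lies 180 mm ahead of it (robot.grip_point_offset is the distance from the TCP to the grasp point, in mm); z points along the fingers, y is the direction in which the jaws open and shut (so a half turn about z gives the same grasp; the last joint's range is limited). The gripper opens to 94 mm and grips with 3 to 60 N. Pads are 16 mm wide; open, the fingers measure 119 mm over their backs; the gripper's body (75 mm by 177 mm) begins 78 mm behind the grasp point.
Start: joints at [-1.473, 0.245, 1.558, -0, 1.339, -0.174], TCP at [174.507, -626.149, 404.655] pointing down, gripper open.
Joint ranges: [-3.13, 3.13], [-1.02, 2.26], [0.13, 2.54], [-0.95, 4.09], [0.21, 2.88], [-2.74, 2.74]. Speed limits (rad/s): [2.57, 2.57, 3.14, 3.14, 3.14, 3.14].

## Interface

Orientations are given as a unit quaternion [w, x, y, z].
In Python, from station import sensors, cams, sign_off, robot gives the robot as it stands.
- The arm moves only by the tool send_rows, never from a script. Its arguments are lists of equal length, an entry for each row: "turn": the turn, a rotation vector about the world's x, y, z in degrees, a list of three; "linear": the shift along the world's x, y, z in m, a list of three; "fingers": the closure in counts, from 0 (fully open) to 255 (shut). A call has 1 to 10 rows; each row shifts and turns the pose as measured when the row begins; what a row does not reach is not made up. A row lasts 1/12 s, in which the tool goes at most 41.7 mm and 7.16 degrees, less where a joint would pass 70% of its speed; a pose out of reach is approached as far as the arm can. A call with a gripper value outside its range is refused whole. The fingers move at their own pace and stop on an object; the grip force is fixed at half the most. Time passes only in rows, so rows that do not move let the fingers close. It gives the time, the measured TCP pose, the force and the opening at its end, in the units of the state.
- sensors.get_state(): the state, without advancing time (a new reading comes with each control period).
- cams.get_image(name): name is "scene" or "top"; returns the picture (400x640x3 uint8, red, green, blue); there is no depth.
- cams.camera_info(name): a dict with "camera_matrix" (3x3 intrinsics, pixels), "dist_coeffs" ([k1, k2, p1, p2, k3] as OpenCV has them; the pictures are not rectified), "rvec" (rotation vector, rad) and "tvec" (3), from world to camera coordinates, as OpenCV has them. Camera axes: x right, y down, z forward; pixel columns grow to the right and rows downward; lengths in mm; the calibration is good to about 2 mm. A picture is of the moment at which its call begins. camera_info takes no time and is no camera call.
- sign_off(): hands the job in, once; it reports no verdict.
The state is a dict: "time": time; "joint_positions": joint angles; "qvel": joint speeds; "joint_efforts": joint torques, N m; "position": TCP position; "orientation": TCP orientation; "force": force on the tool from outside, world axes, zero at the start; "wrist_torque": the same for the moment, N m; "width": finger opening in mm.
Only numpy, scipy, OpenCV 4.12 (cv2) and the standard library are available. Lean on these libraries where they do the work, as an engineer would, in place of code of your own. Each camera call takes 0.05 s, during which the arm holds its last target.

## Working session

There is one attempt and no reset: what is moved stays moved. The work goes in short steps, Python scripts to look and compute and a tool call to move; the robot and the scene stay as the last step left them, time stands still between calls to the robot, and variables do not carry over. Pictures are saved under pics/ and viewed, and the job is handed in when it is done.

Besides the shell and the picture viewer there is one more tool, called after "Call:" as a command line: name --argument value ..., lists and objects as JSON in quotes. send_rows: Moves the arm, as the interface text tells. Its arguments: {"type":"object","properties":{"turn":{"type":"array","items":{"type":"array","items":{"type":"number"}}},"linear":{"type":"array","items":{"type":"array","items":{"type":"number"}}},"fingers":{"type":"array","items":{"type":"number"}}},"required":["turn","linear","fingers"]}

```bash
ls; mkdir -p pics
python3 - <<'E'
from station import sensors,cams,robot
import cv2
print(sensors.get_state())
for n in("scene","top"):
    print(n,cams.camera_info(n))
    cv2.imwrite(f"pics/{n}0.png",cams.get_image(n)[:,:,::-1])
E
```

```text
pics
{'time': 0.0, 'joint_positions': array([-1.47311440e+00,  2.45825305e-01,  1.55896975e+00, -1.12377957e-05,
        1.33870739e+00, -1.74091486e-01]), 'qvel': array([-8.66936774e-05,  4.22466828e-04, -1.18701050e-03,  6.72282294e-05,
       -2.66575935e-04,  4.55007155e-04]), 'joint_efforts': array([-3.28105500e-05, -4.15829515e+01, -3.14606059e+01,  6.85120421e-02,
        3.32327234e-02, -1.41709634e-04]), 'position': array([ 174.4750761 , -625.9234635 ,  403.56161452]), 'orientation': array([-9.54407950e-04,  9.90780972e-01,  1.35470119e-01,  3.10096974e-05]), 'force': array([0.31092367, 0.16351281, 0.37774704]), 'wrist_torque': array([ 0.03476487,  0.01297655, -0.05276331]), 'width': 94.11502975829306}
scene {'camera_matrix': array([[403.78370815,   0.        , 314.07533464],
       [  0.        , 403.78370815, 199.56288669],
       [  0.        ,   0.        ,   1.        ]]), 'dist_coeffs': array([-0.00229094,  0.        ,  0.        ,  0.        ,  0.        ]), 'rvec': array([ 2.20374201, -0.72757139,  0.30883631]), 'tvec': array([-647.67041818,  127.59152691,  879.24330663])}
top {'camera_matrix': array([[426.73425684,   0.        , 319.60246489],
       [  0.        , 426.73425684, 195.12681581],
       [  0.        ,   0.        ,   1.        ]]), 'dist_coeffs': array([-0.04815609,  0.        ,  0.        ,  0.        ,  0.        ]), 'rvec': array([ 2.15990763, -2.17235608,  0.13226876]), 'tvec': array([-317.67743896,  551.979132  , 1021.55876032])}
```

View pics/scene0.png

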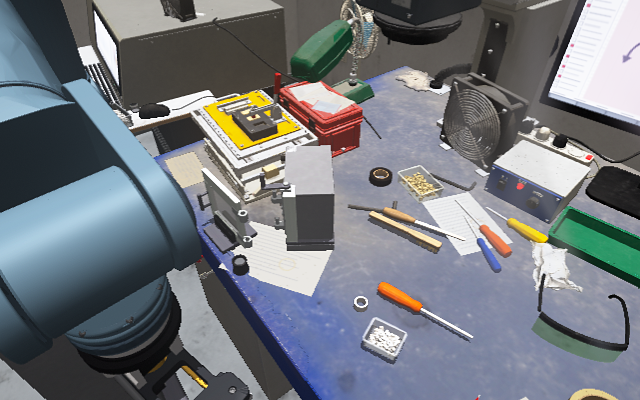

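View pics/top0.png

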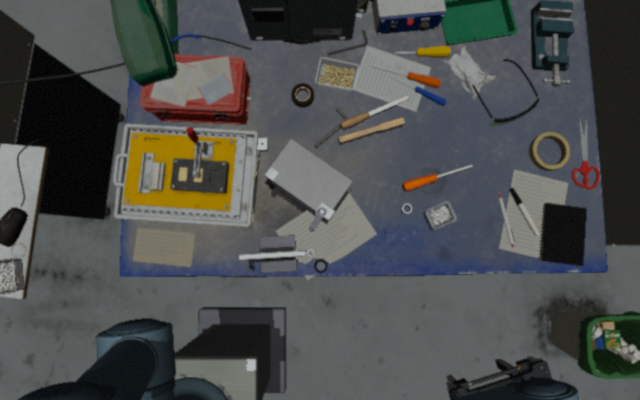

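Run:
```python
import cv2
a=cv2.imread("pics/top0.png"); cv2.imwrite("pics/tc0.png",cv2.resize(a[130:280,220:370],None,fx=4,fy=4,interpolation=cv2.INTER_CUBIC))
a=cv2.imread("pics/scene0.png"); cv2.imwrite("pics/sc0.png",cv2.resize(a[140:285,190:350],None,fx=4,fy=4,interpolation=cv2.INTER_CUBIC))
```

```text
(no output)
```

View pics/tc0.png

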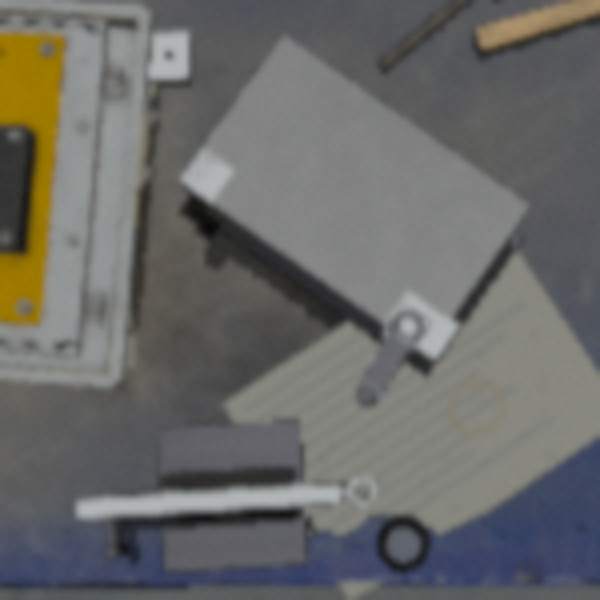

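View pics/sc0.png

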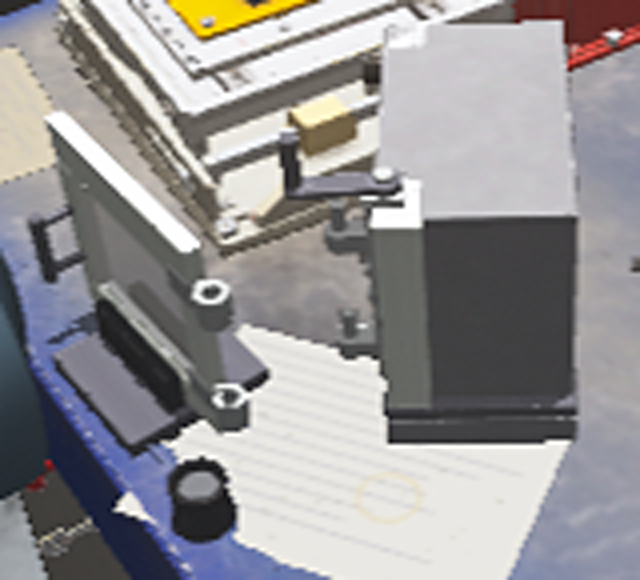

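```bash
cat > h.py <<'E'
import numpy as np, cv2
from station import sensors,cams,robot
I={n:cams.camera_info(n) for n in("scene","top")}
def ray(n,u,v):
    i=I[n]; R,_=cv2.Rodrigues(i["rvec"]); p=cv2.undistortPoints(np.array([[[u,v]]],float),i["camera_matrix"],i["dist_coeffs"])[0,0]
    c=-R.T@i["tvec"]; d=R.T@np.array([p[0],p[1],1]); return c,d/np.linalg.norm(d)
def atz(n,u,v,z):
    c,d=ray(n,u,v); return c+d*(z-c[2])/d[2]
def proj(n,P):
    i=I[n]; return cv2.projectPoints(np.array(P,float).reshape(-1,1,3),i["rvec"],i["tvec"],i["camera_matrix"],i["dist_coeffs"])[0][:,0]
def tri(a,b):
    c1,d1=ray("scene",*a); c2,d2=ray("top",*b)
    A=np.stack([d1,-d2],1); s=np.linalg.lstsq(A,c2-c1,rcond=None)[0]
    p,q=c1+d1*s[0],c2+d2*s[1]; return (p+q)/2,np.linalg.norm(p-q)
def ct(x,y,ox=220,oy=130,f=4): return (x+.5)/f-.5+ox,(y+.5)/f-.5+oy
def cs(x,y,ox=190,oy=140,f=4): return ct(x,y,ox,oy,f)
E
python3 - <<'E'
from h import *
np.set_printoptions(precision=1,suppress=True)
for n in I: print(n,ray(n,320,200))
T=dict(BL=(288,38),BR=(527,205),FL=(182,183),FR=(430,362))
for k,p in T.items(): print(k,atz("top",*ct(*p),160))
S=dict(BR=(578,216),BL=(563,22),FR=(372,225))
for k,p in S.items(): print("S",k,atz("scene",*cs(*p),160))
for k,(s,t) in dict(pivot=((384,175),(407,325)),lugtop=((289,134),(368,395)),knup=((211,292),(362,490)),loupe=((203,480),(403,544))).items(): print(k,tri(cs(*s),ct(*t)))
print("ring",atz("top",407,209,16),"doorR top",tri(cs(190,250),ct(338,494)),"doorL",tri(cs(52,118),ct(78,508)))
E
```

```text
scene (array([ 192.4, -847.5,  673.4]), array([ 0.4,  0.6, -0.7]))
top (array([ 429.9, -312.4, 1080.2]), array([ 0.1, -0. , -1. ]))
BL [ 660.2 -258.9  160. ]
BR [ 566.5 -389.3  160. ]
FL [ 579.6 -201.2  160. ]
FR [ 481.2 -335.7  160. ]
S BR [ 567.4 -390.5  160. ]
S BL [ 663.6 -255.4  160. ]
S FR [ 484.1 -335.9  160. ]
pivot (array([ 500.2, -323.3,  174.9]), np.float64(0.2041892671347759))
lugtop (array([ 462.2, -302.8,  205.3]), np.float64(0.5347951901039438))
knup (array([ 412.2, -298.3,  127.9]), np.float64(0.261142088585911))
loupe (array([ 378.9, -322.1,   31.9]), np.float64(2.2709423911785893))
ring [ 515.9 -540.1   16. ] doorR top (array([ 410.5, -285.5,  147.4]), np.float64(0.26230872627900165)) doorL (array([ 403. , -144. ,  145.1]), np.float64(1.5870480116205163))
```

Run:
```python
from h import *
np.set_printoptions(precision=2,suppress=True)
a=atz("top",*ct(78,508.5),147);b=atz("top",*ct(339,494),147);k=atz("top",*ct(362,490),127)
print(a,b,k,np.linalg.norm(a-b),np.degrees(np.arctan2(a[1]-b[1],a[0]-b[0])),np.degrees(np.arctan2(a[1]-k[1],a[0]-k[0])), (a+b)/2)
im=cv2.imread("pics/top0.png"); cv2.imwrite("pics/tc1.png",cv2.resize(im[235:280,230:330],None,fx=8,fy=8,interpolation=cv2.INTER_CUBIC))
```

```text
[ 403.48 -144.61  147.  ] [ 410.6  -286.12  147.  ] [ 412.31 -298.3   127.  ] 141.6887275727052 92.87917006667101 93.28707262365268 [ 407.04 -215.36  147.  ]
```

View pics/tc1.png

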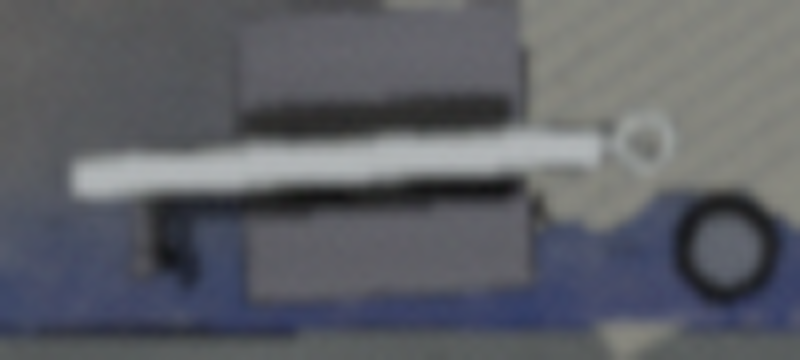

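Call:
send_rows --turn '[[0, 0, 6.5], [0, 0, 6.5], [0, 0, 6.5], [0, 0, 6.5], [0, 0, 6.5], [0, 0, 6.5], [0, 0, 6.5], [0, 0, 6.5], [0, 0, 6.5], [0, 0, 6.5]]' --linear '[[0.02, 0.02, 0.01], [0.028, 0.034, 0.01], [0.028, 0.034, 0.005], [0.028, 0.034, 0], [0.028, 0.034, 0], [0.028, 0.034, 0], [0.028, 0.034, 0], [0.028, 0.034, 0], [0.028, 0.034, 0], [0.028, 0.034, 0]]' --fingers '[255, 255, 255, 255, 255, 255, 255, 255, 255, 255]'

```text
time: 0.93
position: [429.6, -312.3, 423.9]
orientation: [-0.003, 0.75, 0.662, -0.002]
force: [0.5, -0.8, 0.4]
width: 30.6
```

Call:
send_rows --turn '[[0, 0, 5], [0, 0, 5], [0, 0, 0], [0, 0, 0], [0, 0, 0]]' --linear '[[0.017, 0.024, 0], [0.017, 0.024, 0], [0, 0, 0], [0, 0, -0.02], [0, 0, -0.02]]' --fingers '[255, 255, 255, 255, 255]'

```text
time: 1.35
position: [469.1, -254.9, 386.0]
orientation: [0.0, 0.681, 0.733, -0.001]
force: [0.1, 0.0, -1.0]
width: 0.9
```

Call:
send_rows --turn '[[0, 0, -1], [0, 0, 0], [0, 0, 0], [0, 0, 0], [0, 0, 0], [0, 0, 0], [0, 0, 0], [0, 0, 0], [0, 0, 0], [0, 0, 0]]' --linear '[[-0.003, -0.012, -0.003], [0, -0.012, 0], [0, -0.01, 0], [0, -0.009, 0], [0, -0.009, 0], [0, -0.009, 0], [0, -0.009, 0], [0, -0.009, 0], [0, -0.009, 0], [0, 0, 0]]' --fingers '[255, 255, 255, 255, 255, 255, 255, 255, 255, 255]'

```text
time: 2.18
position: [463.6, -354.2, 381.1]
orientation: [-0.004, 0.69, 0.724, 0.001]
force: [-1.8, -2.0, -0.0]
width: 0.3
```

Run:
```python
from h import *
im=cams.get_image("scene")[:,:,::-1]; cv2.imwrite("pics/s2.png",cv2.resize(im[100:285,170:350],None,fx=3,fy=3,interpolation=cv2.INTER_CUBIC))
```

```text
(no output)
```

View pics/s2.png

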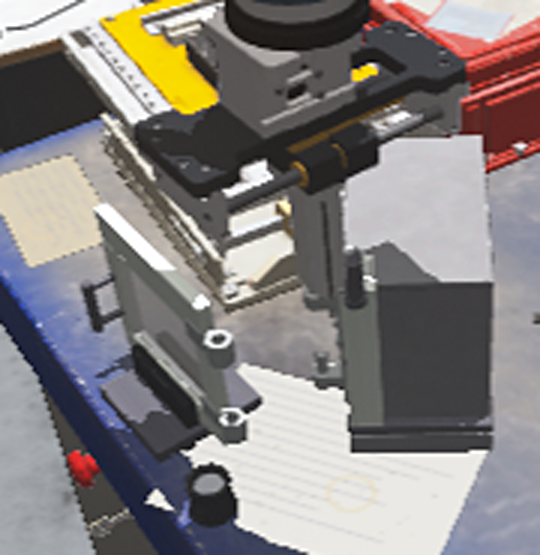

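Call:
send_rows --turn '[[0, 0, 0], [0, 0, 0], [0, 0, 0], [0, 0, 0], [0, 0, 0], [0, 0, 0], [0, 0, 0]]' --linear '[[0, 0.015, 0.003], [-0.005, 0.027, 0.005], [-0.01, 0.03, 0], [-0.015, 0.03, 0], [-0.015, 0.02, 0], [-0.005, 0.007, 0], [0, 0, 0]]' --fingers '[255, 255, 255, 0, 0, 0, 0]'

```text
time: 2.82
position: [410.9, -216.3, 392.1]
orientation: [0.0, 0.69, 0.724, 0.0]
force: [0.3, 0.2, -0.4]
width: 23.7
```

Run:
```python
from h import *
s=sensors.get_state();print(s["time"],s["position"],s["orientation"],s["width"])
for n,(y0,y1,x0,x1) in dict(scene=(140,285,190,350),top=(130,280,220,370)).items():
    im=cams.get_image(n)[:,:,::-1];cv2.imwrite(f"pics/{n}3full.png",im); cv2.imwrite(f"pics/{n}3.png",cv2.resize(im[y0:y1,x0:x1],None,fx=4,fy=4,interpolation=cv2.INTER_CUBIC))
```

```text
2.8167 [ 410.93399179 -216.32064572  392.10234754] [2.00852120e-04 6.89881391e-01 7.23922380e-01 1.15091929e-04] 23.711836198753726
```

View pics/scene3.png

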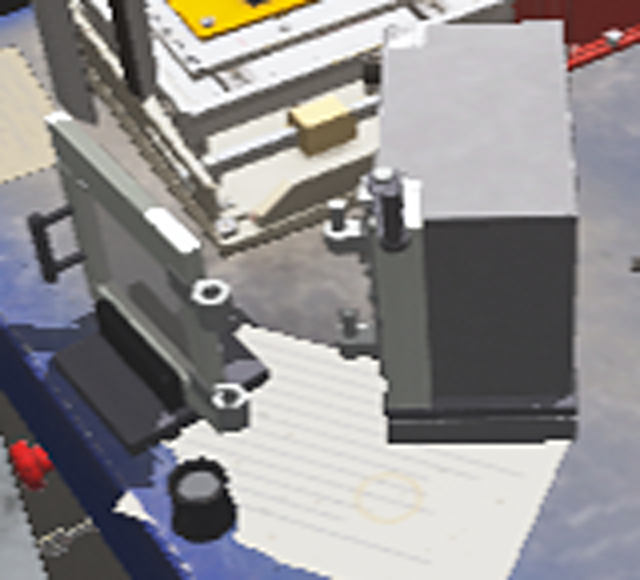

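View pics/top3.png

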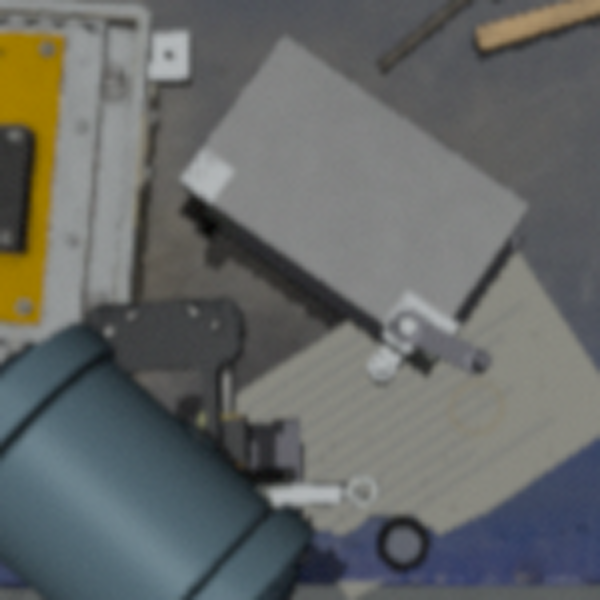

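Run:
```python
from h import *
a=cv2.imread("pics/scene3full.png")[180:235,260:300]; b=cv2.imread("pics/top3full.png")[200:235,300:350]
cv2.imwrite("pics/sc4.png",cv2.resize(a,None,fx=10,fy=10,interpolation=cv2.INTER_CUBIC)); cv2.imwrite("pics/tc4.png",cv2.resize(b,None,fx=12,fy=12,interpolation=cv2.INTER_CUBIC))
```

```text
(no output)
```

View pics/sc4.png

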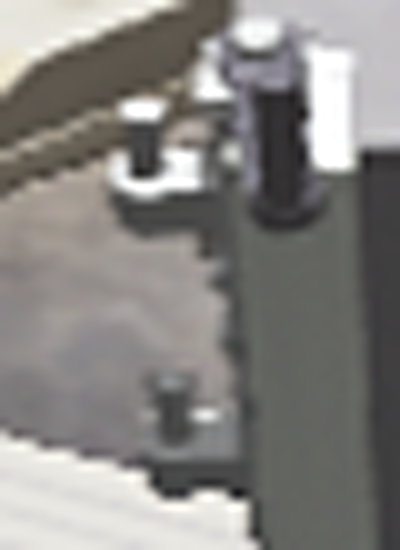

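View pics/tc4.png

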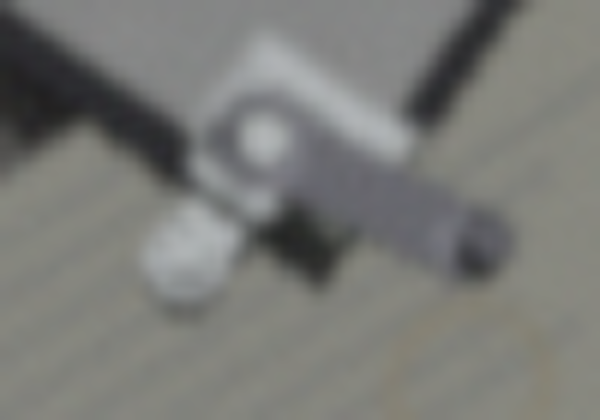

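Run:
```python
from h import *
np.set_printoptions(precision=1,suppress=True)
f=lambda x,y:((x+.5)/10-.5+260,(y+.5)/10-.5+180)
print("pinU",atz("scene",*f(144,110),156),"pinL",atz("scene",*f(169,382),81))
g=lambda x,y:((x+.5)/12-.5+300,(y+.5)/12-.5+200)
print("bracket",atz("top",*g(187,260),140),atz("top",*g(187,260),156), "pivot",atz("top",*g(265,138),175))
print("tri",tri(f(144,110),g(186,265)))
print("knU",atz("scene",*cs(211,292),127),"knL",atz("scene",*cs(228,398),52))
a=cv2.imread("pics/scene3full.png")[205:250,230:262]
cv2.imwrite("pics/kn.png",cv2.resize(a,None,fx=12,fy=12,interpolation=cv2.INTER_CUBIC))
```

```text
pinU [ 481.3 -308.2  156. ] pinL [ 480.8 -307.9   81. ]
bracket [ 480.1 -309.8  140. ] [ 479.2 -309.8  156. ] pivot [ 499.7 -323.8  175. ]
tri (array([ 479.1, -310.1,  158.2]), np.float64(2.089221563369784))
knU [ 412.5 -297.3  127. ] knL [ 411. -298.   52.]
```

View pics/kn.png

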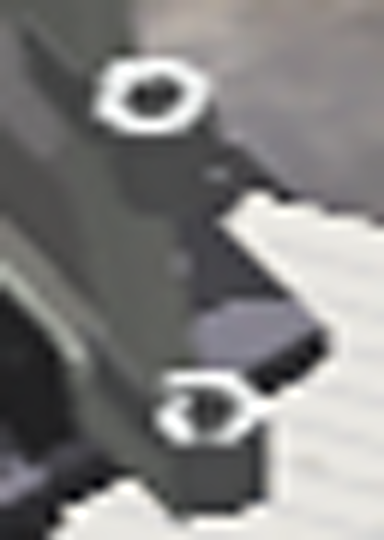

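Call:
send_rows --turn '[[0, 0, 0.3], [0, 0, 0], [0, 0, 0], [0, 0, 0], [0, 0, 0]]' --linear '[[-0.002, 0.001, 0], [-0.002, 0, 0], [0, 0, 0], [0, 0, 0], [0, 0, 0]]' --fingers '[0, 0, 0, 0, 0]'

```text
time: 3.33
position: [408.6, -218.9, 393.1]
orientation: [0.001, 0.689, 0.725, -0.0]
force: [-0.2, 0.7, -0.6]
width: 65.1
```

Call:
send_rows --turn '[[0, 0, 0], [0, 0, 0], [0, 0, 0], [0, 0, 0], [0, 0, 0], [0, 0, 0]]' --linear '[[-0.002, 0.004, -0.02], [0, 0, -0.025], [0, 0, -0.02], [0, 0, -0.01], [0, 0, 0], [0, 0, 0]]' --fingers '[0, 0, 0, 0, 0, 0]'

```text
time: 3.83
position: [407.4, -216.7, 317.2]
orientation: [0.003, 0.69, 0.724, -0.0]
force: [-0.1, -0.3, 0.6]
width: 93.8
```

Call:
send_rows --turn '[[0, 0, 0], [0, 0, 0], [0, 0, 0], [0, 0, 0], [0, 0, 0], [0, 0, 0], [0, 0, 0], [0, 0, 0], [0, 0, 0], [0, 0, 0]]' --linear '[[0, 0, -0.003], [0, 0, 0], [0, 0, 0], [0, 0, 0], [0, 0, 0], [0, 0, 0], [0, 0, 0], [0, 0, 0], [0, 0, 0], [0, 0, 0]]' --fingers '[255, 255, 255, 255, 255, 255, 255, 255, 255, 255]'

```text
time: 4.67
position: [408.9, -218.2, 319.3]
orientation: [0.008, 0.689, 0.724, 0.0]
force: [0.2, -0.5, 0.7]
width: 31.2
```

Call:
send_rows --turn '[[0, 0, 0], [0, 0, 0], [0, 0, 0], [0, 0, 0], [0, 0, 0], [0, 0, 0], [0, 0, 0], [0, 0, 0]]' --linear '[[0, 0, 0], [0, 0, 0], [0, 0, 0], [0, 0, 0.005], [0, 0, 0.01], [0, 0, 0.01], [0, 0, 0], [0, 0, 0]]' --fingers '[255, 255, 255, 255, 255, 255, 255, 255]'

```text
time: 5.33
position: [407.7, -217.2, 344.4]
orientation: [0.005, 0.689, 0.724, -0.001]
force: [-0.1, -0.1, -3.9]
width: 9.6
```

```bash
cat > st.py <<'E'
from h import *
from scipy.spatial.transform import Rotation as R
def st():
    s=sensors.get_state();q=s["orientation"];r=R.from_quat([q[1],q[2],q[3],q[0]]);M=r.as_matrix()
    print("t%.2f"%s["time"],"pos",s["position"].round(1),"F",s["force"].round(1),"w%.1f"%s["width"],"tooly deg %.2f"%np.degrees(np.arctan2(M[1,1],M[0,1])),"toolz",M[:,2].round(4))
    return s
def pic(tag,crops):
    for n,(y0,y1,x0,x1,f) in crops.items():
        im=cams.get_image(n)[:,:,::-1];cv2.imwrite(f"pics/{n}{tag}full.png",im); cv2.imwrite(f"pics/{n}{tag}.png",cv2.resize(im[y0:y1,x0:x1],None,fx=f,fy=f,interpolation=cv2.INTER_CUBIC))
E
python3 - <<'E'
from st import *
st(); pic("5",dict(scene=(140,285,190,350,4)));st()
E
```

```text
t5.33 pos [ 407.7 -217.2  344.4] F [-0.1 -0.1 -3.9] w9.6 tooly deg 2.84 toolz [ 0.006  -0.0071 -1.    ]
t5.38 pos [ 407.9 -217.4  344.7] F [ 0.4 -1.4 -2. ] w9.8 tooly deg 2.83 toolz [ 0.007  -0.0076 -0.9999]
```

View pics/scene5.png

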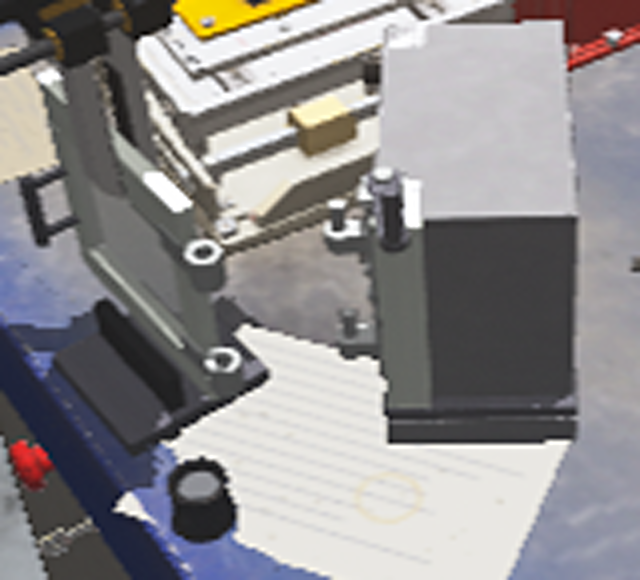

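Call:
send_rows --turn '[[0, 0.2, 0], [0, 0.2, 0], [0, 0, 0], [0, 0, 0], [0, 0, 0], [0, 0, 0], [0, 0, 0], [0, 0, 0]]' --linear '[[0, 0, 0.01], [0, 0, 0.012], [0, 0, 0.008], [0.01, 0, 0], [0.015, -0.003, 0], [0.015, -0.003, 0], [0.005, 0, 0], [0, 0, 0]]' --fingers '[255, 255, 255, 255, 255, 255, 255, 255]'

```text
time: 6.05
position: [456.5, -223.3, 378.1]
orientation: [0.004, 0.69, 0.724, -0.002]
force: [0.1, 0.1, -2.7]
width: 9.9
```

Run:
```python
from st import *
st(); pic("6",dict(scene=(160,240,210,310,7),top=(190,280,250,360,7)));st()
```

```text
t6.05 pos [ 456.5 -223.3  378.1] F [ 0.1  0.1 -2.7] w9.9 tooly deg 2.75 toolz [ 0.0039 -0.0085 -1.    ]
t6.15 pos [ 455.6 -223.1  377.9] F [-0.2 -0.3 -2.4] w9.4 tooly deg 2.73 toolz [ 0.0031 -0.0082 -1.    ]
```

View pics/scene6.png

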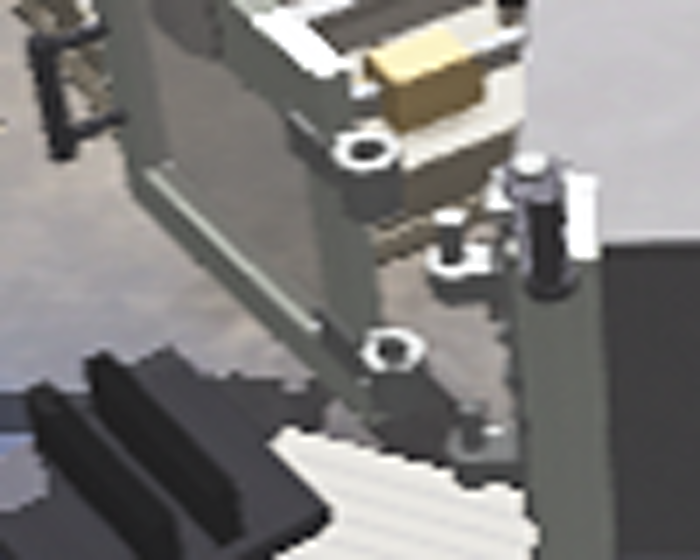

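View pics/top6.png

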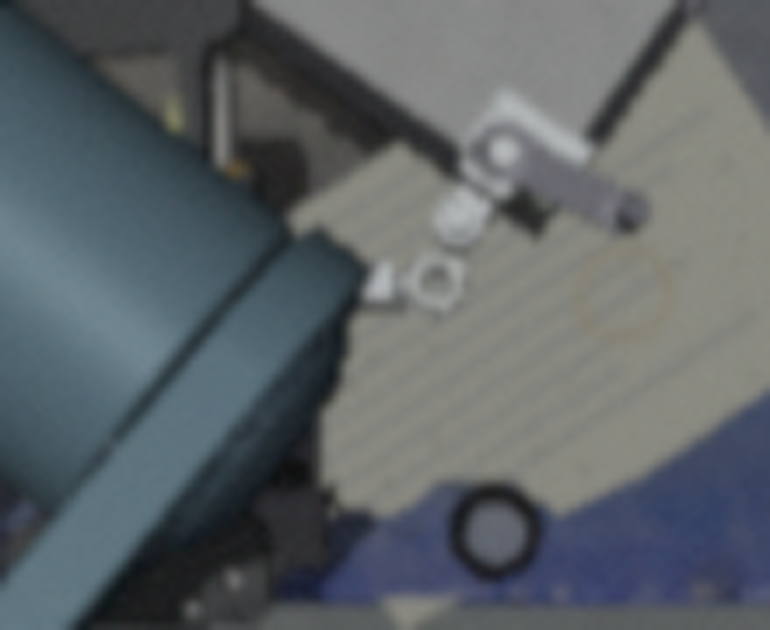

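Run:
```python
from st import *
np.set_printoptions(precision=1,suppress=True)
f=lambda x,y:ct(x,y,210,160,7); g=lambda x,y:ct(x,y,250,190,7)
k,e=tri(f(366,151),g(436,283)); print("knUtop",k,e)
for z in (183,185,187): print(z,atz("scene",*f(366,151),z),atz("scene",*f(392,350),z-75),atz("top",*g(436,283),z))
print("pin scene",atz("scene",*f(449,216),156),"low",atz("scene",*f(473,409),81), "top bracket",atz("top",*g(461,218),146))
# predicted projection check
```

```text
knUtop [ 459.7 -303.2  187.3] 0.9432693598596069
183 [ 462.5 -298.6  183. ] [ 462.6 -298.8  108. ] [ 459.4 -302.9  183. ]
185 [ 461.4 -300.8  185. ] [ 461.6 -300.7  110. ] [ 459.3 -303.   185. ]
187 [ 460.3 -303.1  187. ] [ 460.7 -302.7  112. ] [ 459.2 -303.   187. ]
pin scene [ 481.2 -307.6  156. ] low [ 481.5 -309.4   81. ] top bracket [ 480.8 -310.4  146. ]
```

Call:
send_rows --turn '[[0, 0, 0], [0, 0, 0], [0, 0, 0], [0, 0, 0], [0, 0, 0]]' --linear '[[0.008, -0.002, -0.001], [0.008, -0.002, 0], [0.005, -0.002, 0], [0, 0, 0], [0, 0, 0]]' --fingers '[255, 255, 255, 255, 255]'

```text
time: 6.57
position: [477.6, -229.4, 375.9]
orientation: [0.003, 0.69, 0.723, -0.002]
force: [-0.6, -0.7, -3.3]
width: 9.6
```

Run:
```python
from st import *
st(); pic("7",dict(scene=(170,235,240,300,10),top=(190,250,290,350,10)));st()
```

```text
t6.57 pos [ 477.6 -229.4  375.9] F [-0.6 -0.7 -3.3] w9.6 tooly deg 2.68 toolz [ 0.0016 -0.0072 -1.    ]
t6.67 pos [ 477.4 -229.3  375.9] F [-0.   0.  -2.2] w10.1 tooly deg 2.67 toolz [ 0.0017 -0.0073 -1.    ]
```

View pics/scene7.png

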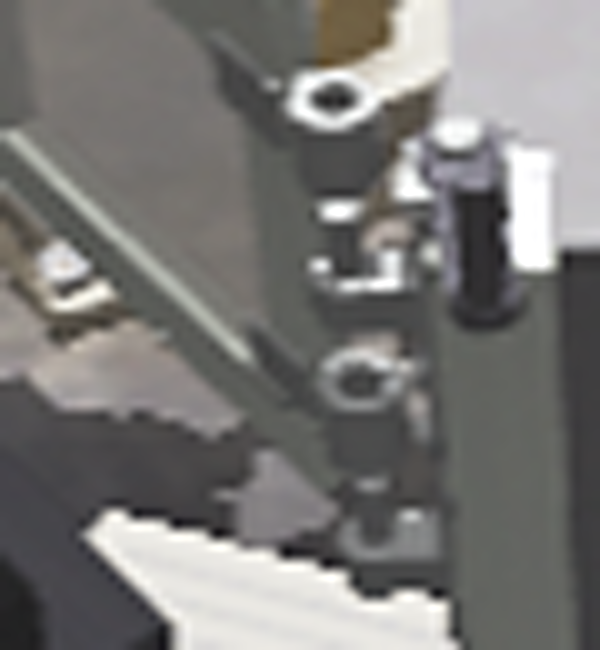

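View pics/top7.png

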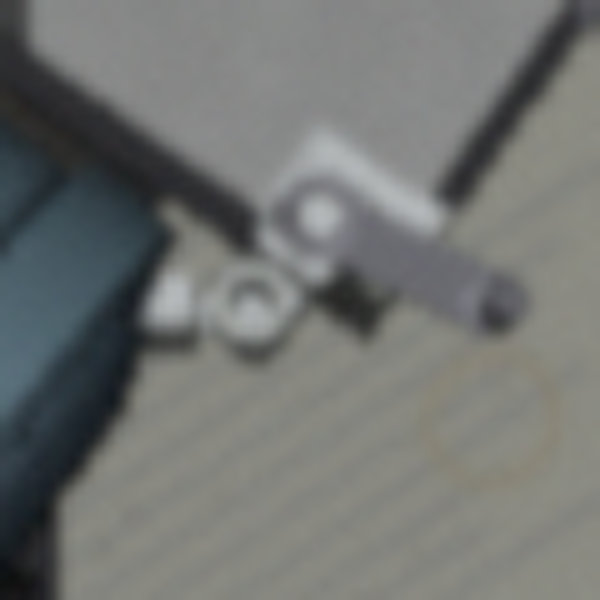

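Run:
```python
from st import *
np.set_printoptions(precision=1,suppress=True)
f=lambda x,y:ct(x,y,240,170,10); g=lambda x,y:ct(x,y,290,190,10)
inv=lambda p,ox,oy:(np.array(p)-[ox,oy]+.5)*10-.5
for z in (183,184,185,186): print(z,atz("scene",*f(335,97),z)[:2],atz("scene",*f(359,379),z-75)[:2],atz("top",*g(252,307),z)[:2])
print(tri(f(335,97),g(252,307)))
print("pin",atz("scene",*f(340,212),156)[:2],atz("scene",*f(376,487),81)[:2])
P=[480.5,-309,0]
for z in (185,156,140,110,81,65): print(z,inv(proj("scene",[P[0],P[1],z])[0],240,170),inv(proj("top",[P[0],P[1],z])[0],290,190))
a=cv2.imread("pics/scene7full.png")[175:230,262:292]
cv2.imwrite("pics/z7.png",cv2.resize(a,None,fx=14,fy=14,interpolation=cv2.INTER_NEAREST))
a=cv2.imread("pics/top7full.png")[208:235,300:335]
cv2.imwrite("pics/zt7.png",cv2.resize(a,None,fx=18,fy=18,interpolation=cv2.INTER_CUBIC))
```

```text
183 [ 482.7 -306.7] [ 482.2 -305.6] [ 479.8 -309.1]
184 [ 482.1 -307.8] [ 481.7 -306.5] [ 479.7 -309.1]
185 [ 481.6 -308.9] [ 481.1 -307.5] [ 479.7 -309.1]
186 [ 481. -310.] [ 480.6 -308.4] [ 479.6 -309.1]
(array([ 480.3, -309.5,  185.8]), np.float64(1.5744751504400314))
pin [ 480.4 -308.2] [ 481.1 -310. ]
185 [330.7  99.4] [251.4 303.1]
156 [342.6 213.8] [252.  310.7]
140 [348.9 274.6] [252.3 314.6]
110 [360.3 384.3] [252.8 321.7]
81 [370.8 485.5] [253.3 328.2]
65 [376.4 539.4] [253.5 331.6]
```

View pics/z7.png

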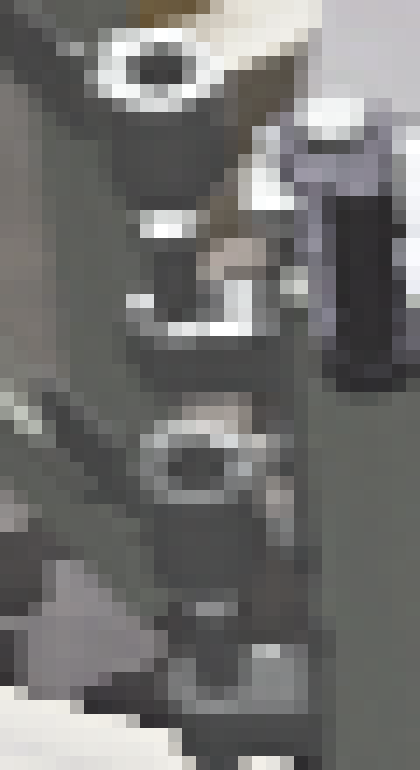

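View pics/zt7.png

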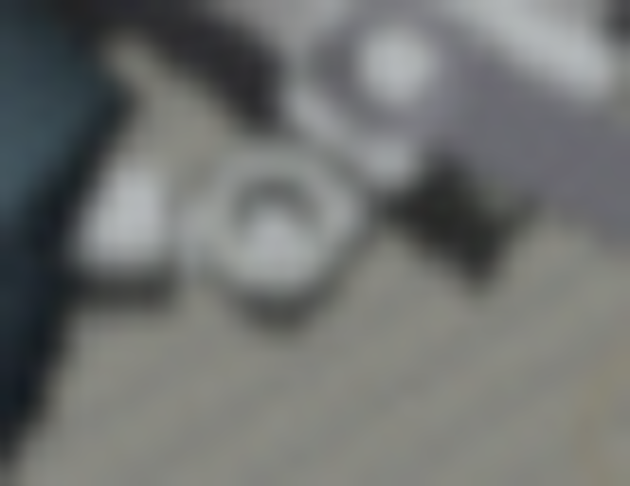

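Call:
send_rows --turn '[[0, 0, 0], [0, 0, 0], [0, 0, 0], [0, 0, 0], [0, 0, 0], [0, 0, 0]]' --linear '[[0, 0, -0.003], [0, 0, -0.003], [0, 0, -0.003], [0, 0, -0.002], [0, 0, -0.002], [0, 0, 0]]' --fingers '[255, 255, 255, 255, 255, 255]'

```text
time: 7.17
position: [476.6, -229.1, 361.3]
orientation: [0.003, 0.691, 0.723, -0.002]
force: [-1.2, 0.3, -2.1]
width: 9.9
```

Run:
```python
from st import *
st()
```

```text
t7.17 pos [ 476.6 -229.1  361.3] F [-1.2  0.3 -2.1] w9.9 tooly deg 2.65 toolz [ 0.001  -0.0069 -1.    ]
```

Call:
send_rows --turn '[[0, 0, 0], [0, 0, 0], [0, 0, 0], [0, 0, 0], [0, 0, 0]]' --linear '[[0, 0, -0.002], [0, 0, -0.002], [0, 0, -0.002], [0, 0, 0], [0, 0, 0]]' --fingers '[255, 255, 255, 255, 255]'

```text
time: 7.58
position: [476.6, -229.0, 354.5]
orientation: [0.003, 0.691, 0.723, -0.002]
force: [0.4, 0.1, -2.4]
width: 9.9
```

Run:
```python
from st import *
st(); pic("8",dict(scene=(160,240,220,310,7),top=(190,250,290,350,10)))
```

```text
t7.58 pos [ 476.6 -229.   354.5] F [ 0.4  0.1 -2.4] w9.9 tooly deg 2.65 toolz [ 9.0e-04 -6.9e-03 -1.0e+00]
```

View pics/scene8.png

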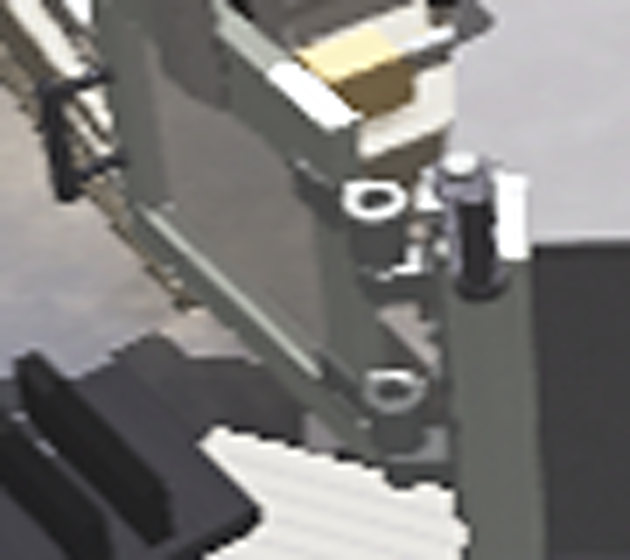

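Call:
send_rows --turn '[[0, 0, 0], [0, 0, 0], [0, 0, 0]]' --linear '[[0, 0, -0.001], [0, 0, -0.001], [0, 0, 0]]' --fingers '[255, 255, 255]'

```text
time: 7.93
position: [476.7, -229.1, 352.8]
orientation: [0.003, 0.691, 0.723, -0.002]
force: [0.1, -0.7, -2.3]
width: 9.9
```

Call:
send_rows --turn '[[0, 0, 0], [0, 0, 0], [0, 0, 0]]' --linear '[[0, 0, -0.001], [0, 0, 0], [0, 0, 0]]' --fingers '[255, 255, 255]'

```text
time: 8.18
position: [476.9, -229.2, 352.5]
orientation: [0.004, 0.691, 0.723, -0.002]
force: [-0.5, -0.3, -2.7]
width: 9.4
```

Call:
send_rows --turn '[[0, 0, 0], [0, 0, 0], [0, 0, 0], [0, 0, 0]]' --linear '[[0, 0, -0.001], [0, 0, -0.001], [0, 0, -0.001], [0, 0, 0]]' --fingers '[255, 255, 255, 255]'

```text
time: 8.52
position: [477.4, -229.2, 352.1]
orientation: [0.004, 0.691, 0.723, -0.002]
force: [-0.6, 0.5, -2.7]
width: 9.8
```

Run:
```python
from st import *
st(); pic("9",dict(scene=(160,240,220,310,7)))
```

```text
t8.52 pos [ 477.4 -229.2  352.1] F [-0.6  0.5 -2.7] w9.8 tooly deg 2.65 toolz [ 0.0036 -0.009  -1.    ]
```

View pics/scene9.png

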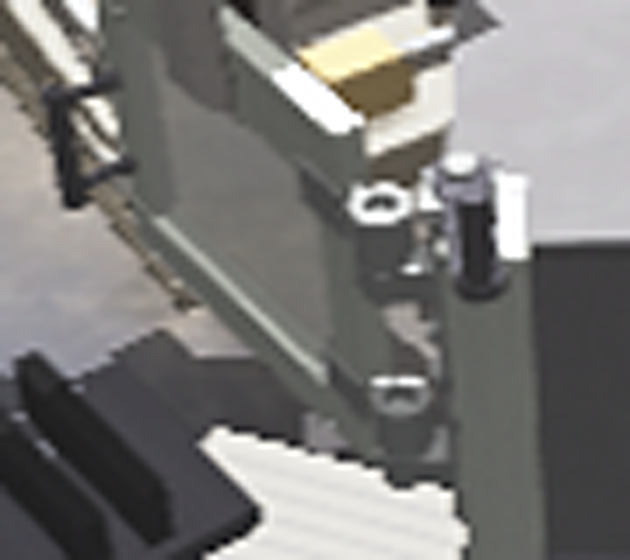

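Run:
```python
from st import *
np.set_printoptions(precision=1,suppress=True)
inv=lambda p,ox,oy:(np.array(p)-[ox,oy]+.5)*7-.5
for z in (166,163,160): print(z,inv(proj("scene",[480.8,-309,z])[0],220,160),inv(proj("scene",[480.8,-309,z-75])[0],220,160))
```

```text
166 [377.7 191.9] [397.8 385.2]
163 [378.6 200.1] [398.5 392.5]
160 [379.4 208.3] [399.3 399.7]
```

Call:
send_rows --turn '[[0, 0, 0], [0, 0, 0], [0, 0, 0]]' --linear '[[0, 0, -0.002], [0, 0, -0.002], [0, 0, 0]]' --fingers '[255, 255, 255]'

```text
time: 8.82
position: [478.1, -229.1, 351.4]
orientation: [0.005, 0.691, 0.723, -0.001]
force: [-2.2, -1.5, -3.4]
width: 9.4
```

Call:
send_rows --turn '[[0.2, 0.3, 0], [0, 0.1, 0]]' --linear '[[-0.001, 0, -0.003], [-0.0005, 0, -0.003]]' --fingers '[255, 255]'

```text
time: 8.98
position: [478.1, -229.3, 350.3]
orientation: [0.003, 0.691, 0.723, -0.0]
force: [-3.4, 9.5, 20.2]
width: 10.1
```

Run:
```python
from st import *
st()
```

```text
t8.98 pos [ 478.1 -229.3  350.3] F [-3.4  9.5 20.2] w10.1 tooly deg 2.57 toolz [ 0.0042 -0.0051 -1.    ]
```

Call:
send_rows --turn '[[0, 0, 0], [0, 0, 0], [0, 0, 0], [0, 0, 0], [0, 0, 0], [0, 0, 0], [0, 0, 0], [0, 0, 0]]' --linear '[[0, 0, 0.001], [0, 0, 0], [0, 0, 0], [0, 0, 0], [0, 0, 0], [0, 0, 0], [0, 0, 0], [0, 0, 0]]' --fingers '[255, 0, 0, 0, 0, 0, 0, 0]'

```text
time: 9.65
position: [478.2, -229.8, 350.1]
orientation: [0.004, 0.691, 0.723, -0.0]
force: [0.5, -0.1, -0.5]
width: 53.0
```

Run:
```python
from st import *
st(); pic("10",dict(scene=(140,285,190,350,4)))
```

```text
t9.65 pos [ 478.2 -229.8  350.1] F [ 0.5 -0.1 -0.5] w53.0 tooly deg 2.57 toolz [ 0.006  -0.0059 -1.    ]
```

View pics/scene10.png

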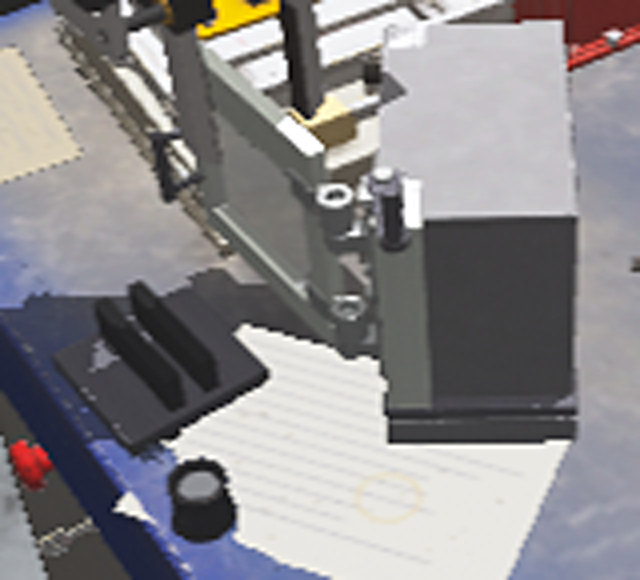

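Run:
```python
from st import *
np.set_printoptions(precision=1,suppress=True)
a=cv2.imread("pics/scene10full.png")[175:235,255:295]
cv2.imwrite("pics/z10.png",cv2.resize(a,None,fx=10,fy=10,interpolation=cv2.INTER_CUBIC))
inv=lambda p,ox,oy:(np.array(p)-[ox,oy]+.5)*10-.5
for z in (163,160): print(z,inv(proj("scene",[480.8,-309,z])[0],255,175),inv(proj("scene",[480.8,-309,z-75])[0],255,175))
```

```text
163 [191.1 136.1] [219.5 410.9]
160 [192.3 147.8] [220.6 421.2]
```

View pics/z10.png

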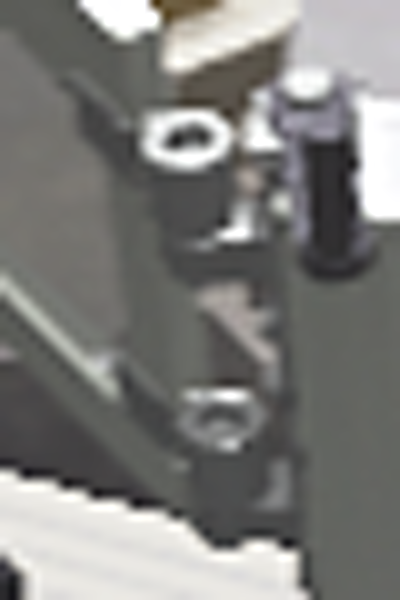

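Call:
send_rows --turn '[[0, 0, 0], [0, 0, 0], [0, 0, 0], [0, 0, 0], [0, 0, 0], [0, 0, 0], [0, 0, 0], [0, 0, 0], [0, 0, 0]]' --linear '[[0, 0, 0], [0, 0, 0], [0, 0, 0.015], [0, 0, 0.025], [0, 0, 0.02], [-0.01, 0.01, 0], [-0.018, 0.018, 0], [-0.01, 0.01, 0], [0, 0, 0]]' --fingers '[0, 0, 0, 0, 0, 255, 255, 255, 255]'

```text
time: 10.45
position: [438.8, -190.8, 412.4]
orientation: [0.004, 0.691, 0.723, -0.0]
force: [-0.5, -0.8, 0.4]
width: 70.6
```

Call:
send_rows --turn '[[0, 0, 0], [0, 0, 0], [0, 0, 0], [0, 0, 0], [0, 0, 0], [0, 0, 0], [0, 0, 0], [0, 0, 0]]' --linear '[[0, 0, 0], [0, 0, 0], [0, 0, 0], [0, 0, 0], [0, 0, 0], [0, 0, 0], [0, 0, 0], [0, 0, 0]]' --fingers '[255, 255, 255, 255, 255, 255, 255, 255]'

```text
time: 11.12
position: [440.5, -192.9, 412.1]
orientation: [0.004, 0.692, 0.722, -0.0]
force: [-0.1, -0.4, -1.0]
width: 17.4
```

Run:
```python
from st import *
st(); pic("11",dict(scene=(120,285,190,350,4),top=(130,280,220,370,4)))
```

```text
t11.12 pos [ 440.5 -192.9  412.1] F [-0.1 -0.4 -1. ] w17.4 tooly deg 2.48 toolz [ 0.0055 -0.0055 -1.    ]
```

View pics/scene11.png

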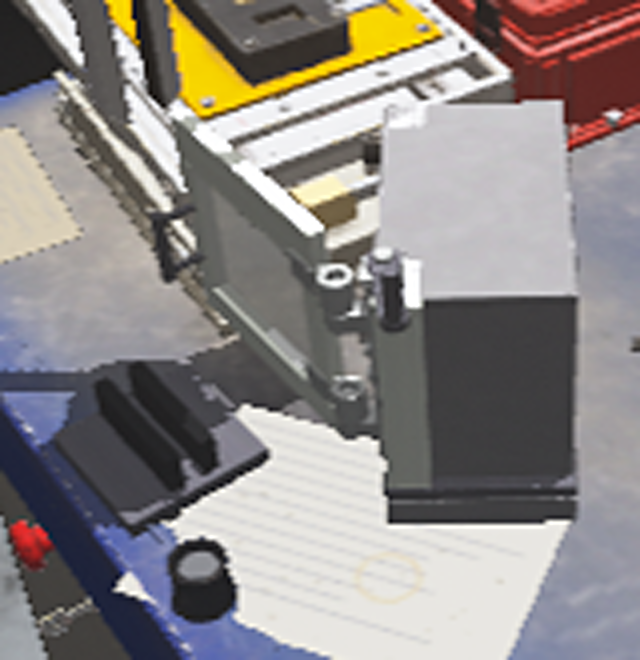

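View pics/top11.png

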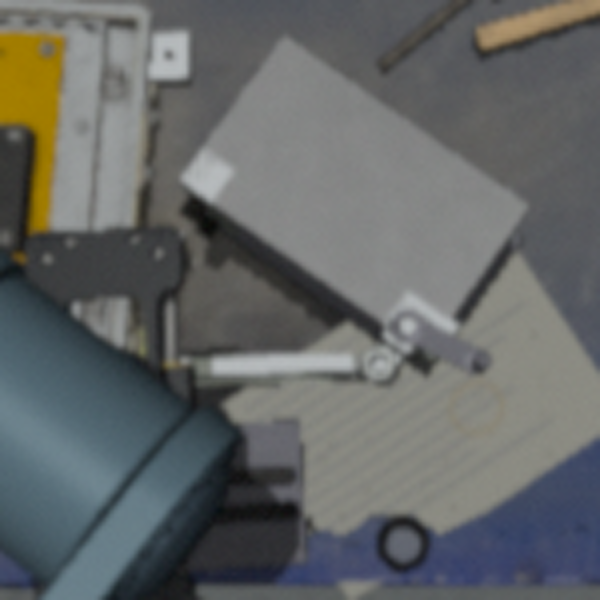

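Call:
send_rows --turn '[[0, 0, 0], [0, 0, 0], [0, 0, 0], [0, 0, 0], [0, 0, 0]]' --linear '[[-0.002, 0.002, -0.015], [0, 0, -0.02], [0, 0, -0.015], [0, 0, -0.007], [0, 0, 0]]' --fingers '[255, 255, 255, 255, 255]'

```text
time: 11.63
position: [438.6, -190.9, 354.8]
orientation: [0.006, 0.692, 0.722, 0.0]
force: [-0.6, -0.0, 0.5]
width: 0.6
```

Call:
send_rows --turn '[[0, 0, 0], [0, 0, -1], [0, 0, -3], [0, 0, -3], [0, 0, -3], [0, 0, -3], [0, 0, -3], [0, 0, -3], [0, 0, 0]]' --linear '[[0.005, 0, 0], [0.005, 0, 0], [0.006, 0, 0], [0.006, 0, 0], [0.006, 0, 0], [0.006, 0, 0], [0.006, 0, 0], [0.006, 0, 0], [0, 0, 0]]' --fingers '[255, 255, 255, 255, 255, 255, 255, 255, 255]'

```text
time: 12.38
position: [491.8, -192.1, 363.2]
orientation: [0.012, 0.808, 0.589, 0.001]
force: [0.4, -0.3, -1.4]
width: 0.2
```

Run:
```python
from st import *
st(); pic("12",dict(scene=(120,285,190,350,4),top=(130,280,220,370,4)))
```

```text
t12.38 pos [ 491.8 -192.1  363.2] F [ 0.4 -0.3 -1.4] w0.2 tooly deg -17.76 toolz [ 0.0158 -0.0189 -0.9997]
```

View pics/scene12.png

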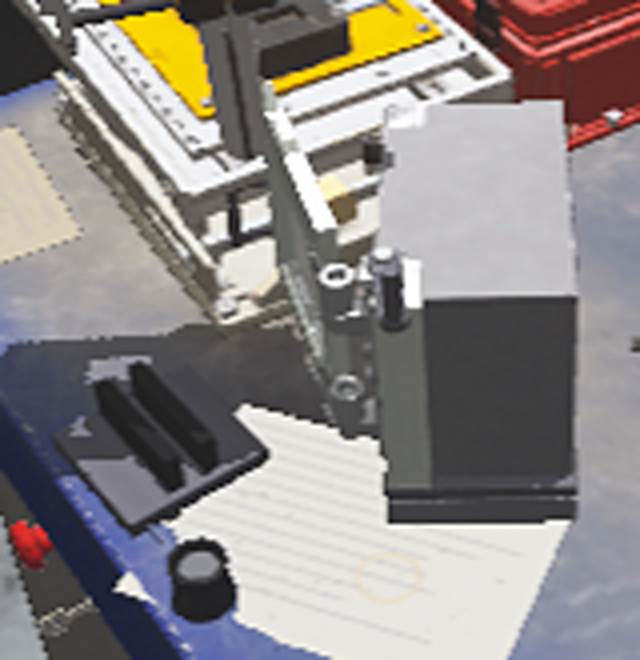

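View pics/top12.png

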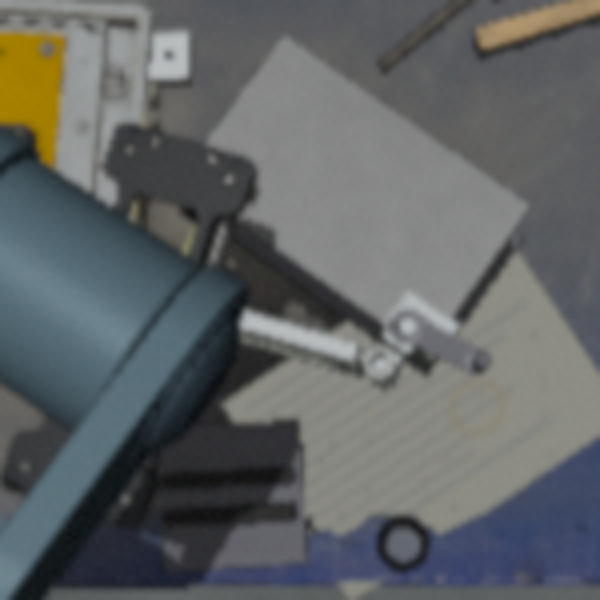

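Call:
send_rows --turn '[[0.4, 0.3, -3], [0.3, 0.3, -3], [0.2, 0.2, -3], [0.1, 0.1, -3], [0.1, 0.1, -3], [0.1, 0.1, -2], [0, 0, 0]]' --linear '[[0.006, -0.001, -0.003], [0.006, -0.002, -0.003], [0.006, -0.002, -0.002], [0.006, -0.002, -0.001], [0.006, -0.002, -0.001], [0.004, -0.001, -0.001], [0.002, 0, 0]]' --fingers '[255, 255, 255, 255, 255, 255, 255]'

```text
time: 13.07
position: [527.6, -202.5, 353.9]
orientation: [-0.002, 0.887, 0.461, -0.002]
force: [-0.6, -0.1, -0.8]
width: 0.3
```

Run:
```python
from st import *
st()
```

```text
t13.07 pos [ 527.6 -202.5  353.9] F [-0.6 -0.1 -0.8] w0.3 tooly deg -35.10 toolz [-0.0056  0.001  -1.    ]
```

Now along the guard's normal (0.81,-0.58) until the stops push back.

Call:
send_rows --turn '[[0, 0, 0], [0, 0, 0], [0, 0, 0], [0, 0, 0]]' --linear '[[0.003, -0.002, 0], [0.003, -0.002, 0], [0.002, -0.001, 0], [0, 0, 0]]' --fingers '[255, 255, 255, 255]'

```text
time: 13.4
position: [534.9, -207.2, 354.2]
orientation: [-0.005, 0.886, 0.463, -0.005]
force: [-0.2, 0.7, 0.0]
width: 0.5
```

Run:
```python
from st import *
st(); pic("13",dict(top=(130,280,220,370,4)))
```

```text
t13.40 pos [ 534.9 -207.2  354.2] F [-0.2  0.7  0. ] w0.5 tooly deg -34.84 toolz [-0.0135  0.0051 -0.9999]
```

View pics/top13.png

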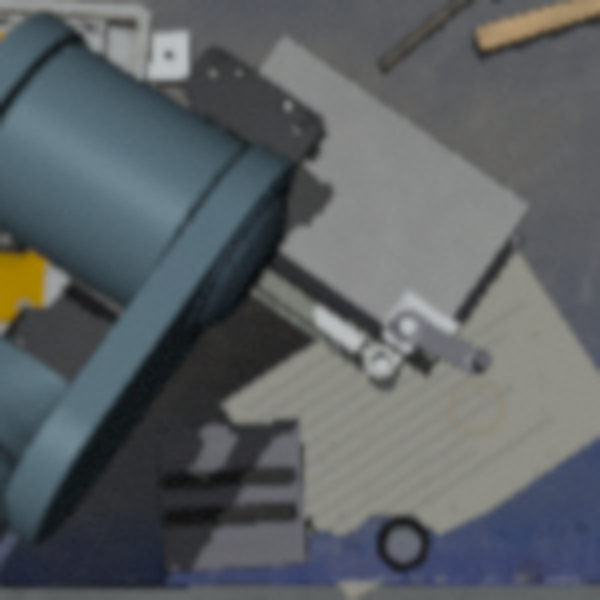

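Call:
send_rows --turn '[[-0.3, -0.6, 0], [0, 0, 0], [0, 0, 0]]' --linear '[[0.002, -0.0015, 0], [0.002, -0.0015, 0], [0, 0, 0]]' --fingers '[255, 255, 255]'

```text
time: 13.7
position: [536.3, -208.1, 354.2]
orientation: [-0.01, 0.886, 0.464, -0.007]
force: [0.3, 0.4, 0.1]
width: 0.7
```

Call:
send_rows --turn '[[0, 0, 0], [0, 0, 0], [0, 0, 0]]' --linear '[[0.002, -0.0015, 0], [0.002, -0.0015, 0], [0, 0, 0]]' --fingers '[255, 255, 255]'

```text
time: 13.95
position: [538.6, -209.5, 354.2]
orientation: [-0.016, 0.885, 0.465, -0.011]
force: [-0.1, -1.3, 0.6]
width: 0.6
```

Run:
```python
from st import *
s=st(); print(s["joint_positions"].round(3),s["wrist_torque"].round(2)); pic("14",dict(scene=(120,285,190,350,4)))
```

```text
t13.95 pos [ 538.6 -209.5  354.2] F [-0.1 -1.3  0.6] w0.6 tooly deg -34.61 toolz [-0.0337  0.0189 -0.9993]
[-0.567  0.136  1.779 -0.002  1.265  0.038] [ 0.03  0.11 -0.02]
```

View pics/scene14.png

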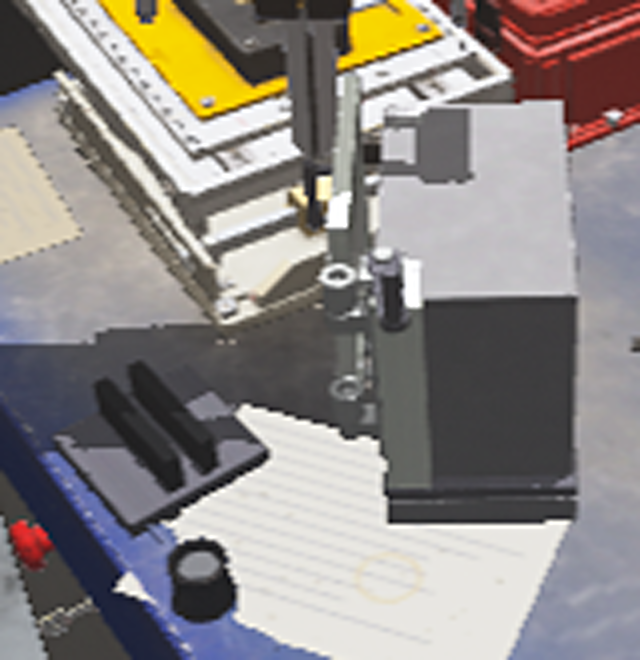

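Call:
send_rows --turn '[[-0.4, -0.7, 0], [-0.4, -0.7, 0], [-0.3, -0.5, 0], [0, 0, 0]]' --linear '[[0, 0, 0], [0, 0, 0], [0, 0, 0], [0, 0, 0]]' --fingers '[255, 255, 255, 255]'

```text
time: 14.33
position: [535.8, -207.8, 354.1]
orientation: [-0.008, 0.885, 0.465, -0.006]
force: [0.3, 1.4, 0.5]
width: 0.4
```

Run:
```python
from st import *
s=st()
```

```text
t14.33 pos [ 535.8 -207.8  354.1] F [0.3 1.4 0.5] w0.4 tooly deg -34.52 toolz [-0.0182  0.0089 -0.9998]
```

Call:
send_rows --turn '[[0, 0, 0], [0, 0, 0], [0, 0, 0]]' --linear '[[0.006, -0.004, 0], [0.006, -0.004, 0], [0, 0, 0]]' --fingers '[255, 255, 255]'

```text
time: 14.58
position: [542.9, -211.7, 354.0]
orientation: [-0.028, 0.884, 0.466, -0.018]
force: [0.3, -0.2, 0.1]
width: 0.6
```

Run:
```python
from st import *
s=st(); print(s["wrist_torque"].round(2),s["joint_efforts"].round(2))
```

```text
t14.58 pos [ 542.9 -211.7  354. ] F [ 0.3 -0.2  0.1] w0.6 tooly deg -34.40 toolz [-0.0574  0.032  -0.9978]
[-0.11 -0.04 -0.02] [  0.23 -36.06 -29.63   0.09   0.7   -0.  ]
```

Call:
send_rows --turn '[[0, 0, 0], [-0.5, -0.8, 0], [-0.5, -0.8, 0], [-0.5, -0.8, 0], [-0.3, -0.6, 0], [0, 0, 0]]' --linear '[[-0.012, 0.008, 0], [-0.012, 0.008, 0], [-0.01, 0.007, 0], [-0.01, 0.007, 0], [-0.01, 0.007, 0], [0, 0, 0]]' --fingers '[255, 255, 255, 255, 255, 255]'

```text
time: 15.08
position: [488.9, -175.2, 354.6]
orientation: [0.005, 0.884, 0.467, 0.002]
force: [0.0, -0.7, -0.1]
width: 0.3
```

Run:
```python
from st import *
s=st(); pic("15",dict(scene=(120,285,190,350,4),top=(130,280,220,370,4)))
```

```text
t15.08 pos [ 488.9 -175.2  354.6] F [ 0.  -0.7 -0.1] w0.3 tooly deg -34.35 toolz [ 0.009  -0.0073 -0.9999]
```

View pics/top15.png

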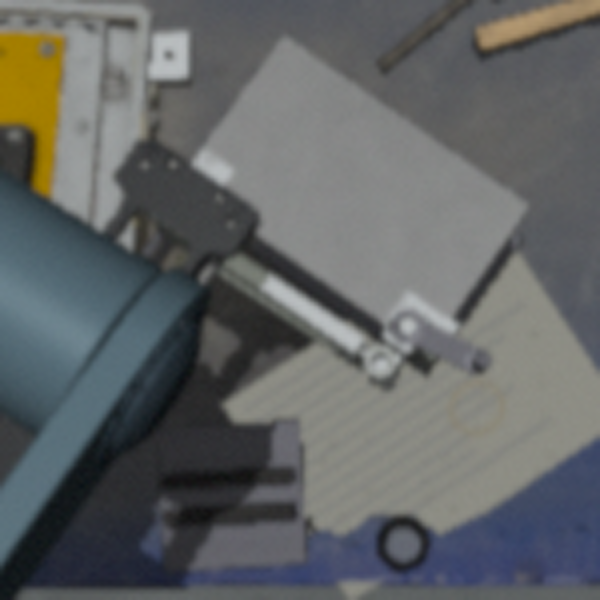

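View pics/scene15.png

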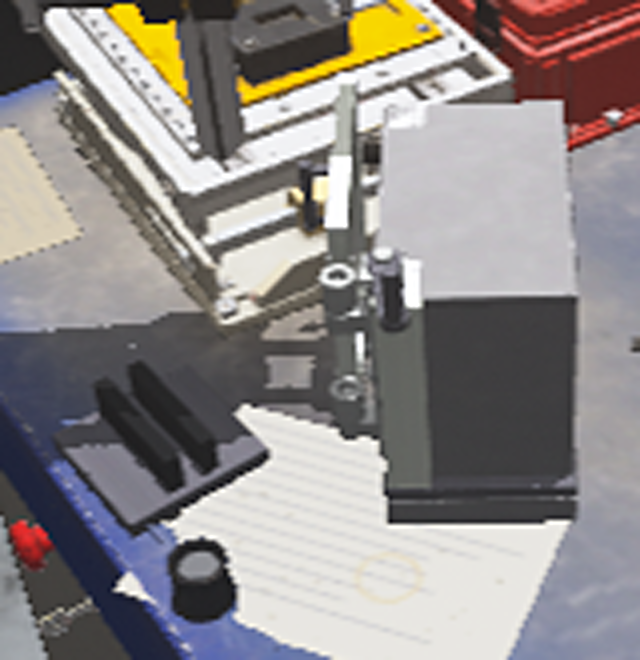

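Call:
send_rows --turn '[[0, 0, 0], [0, 0, 0], [0, 0, 0], [0, 0, 0], [0, 0, 0], [0, 0, 0], [0, 0, 0], [0, 0, 0]]' --linear '[[-0.01, 0.006, 0.02], [-0.01, 0.01, 0.03], [-0.01, 0.03, 0.02], [-0.005, 0.035, 0.01], [0, 0.035, 0], [0, 0.035, 0], [0, 0.03, 0], [0, 0, 0]]' --fingers '[255, 255, 255, 255, 255, 255, 255, 255]'

```text
time: 15.85
position: [457.9, 6.3, 442.4]
orientation: [0.009, 0.886, 0.463, 0.007]
force: [0.4, -0.2, 0.1]
width: 0.5
```

Run:
```python
from st import *
s=st(); pic("16",dict(scene=(140,240,240,340,6),top=(160,230,255,345,8)))
```

```text
t15.85 pos [457.9   6.3 442.4] F [ 0.4 -0.2  0.1] w0.5 tooly deg -34.87 toolz [ 0.0212 -0.0094 -0.9997]
```

View pics/top16.png

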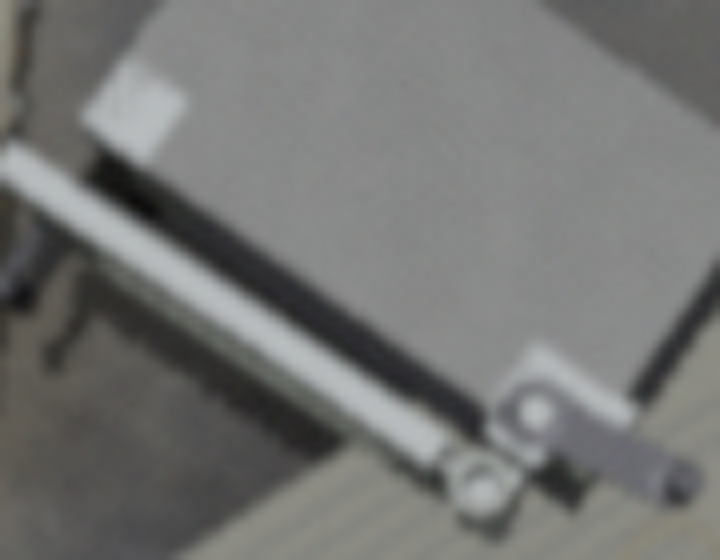

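View pics/scene16.png

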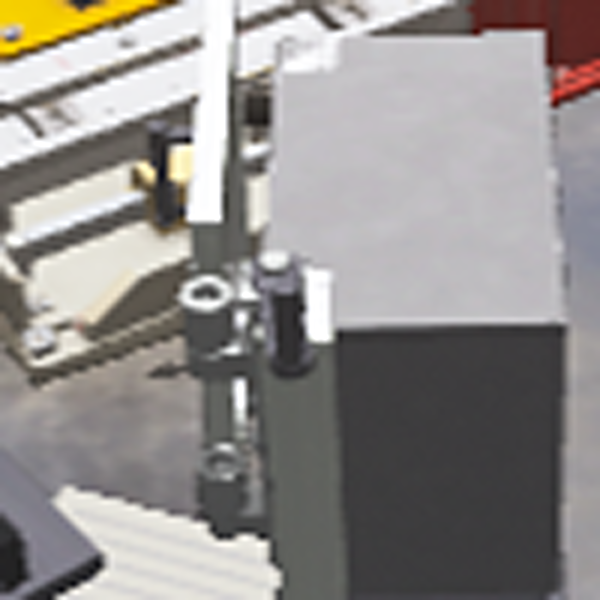

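Run:
```python
from st import *
def d(p,q,z):
    a=atz("top",*ct(*p,255,160,8),z);b=atz("top",*ct(*q,255,160,8),z);v=a-b
    return np.degrees(np.arctan2(v[1],v[0])),np.linalg.norm(v)
print("door",d((15,140),(447,435),180),d((5,180),(430,470),180))
print("guard front",d((150,165),(480,395),160))
im=cv2.imread("pics/top16full.png"); g=cv2.cvtColor(im,cv2.COLOR_BGR2GRAY)
# subpixel: edges by gradient scans across line
def fit(p,q,z,w=4,n=40):
    p=np.array(ct(*p,255,160,8));q=np.array(ct(*q,255,160,8));t=(q-p)/np.linalg.norm(q-p);nn=np.array([-t[1],t[0]])
    pts=[]
    for s in np.linspace(.08,.92,n):
        c=p+s*(q-p);o=np.arange(-w,w+.01,.1);x=c+o[:,None]*nn
        v=cv2.remap(g.astype(np.float32),x[:,0].astype(np.float32)[None],x[:,1].astype(np.float32)[None],cv2.INTER_LINEAR)[0]
        gr=np.abs(np.gradient(cv2.GaussianBlur(v[None],(0,0),4)[0]));i=gr.argmax();pts.append(x[i])
    W=np.array([atz("top",*a,z)[:2] for a in pts]).astype(np.float32)
    l=cv2.fitLine(W,cv2.DIST_HUBER,0,.01,.01).ravel();a=np.degrees(np.arctan2(l[1],l[0]));return a%180,l[2:]
print("door",fit((15,140),(447,435),180,2),fit((5,180),(430,470),180,2))
print("front",fit((150,165),(480,395),160,1.5))
off=lambda c:((c[0]+.5)/4-.5+220,(c[1]+.5)/4-.5+130)
to8=lambda c:tuple(((np.array(off(c))-[255,160]+.5)*8-.5))
print("back",fit(to8((288,38)),to8((527,205)),160,2))
```

```text
door (np.float64(55.35863454753904), np.float64(139.70148787725873)) (np.float64(55.41977804822873), np.float64(137.20159561259837))
guard front (np.float64(54.751141654004726), np.float64(109.68643895906204))
door (np.float32(55.949112), array([ 533.3783 , -243.13625], dtype=float32)) (np.float32(56.112392), array([ 524.46155, -237.81944], dtype=float32))
front (np.float32(54.712437), array([ 535.43695, -263.79788], dtype=float32))
back (np.float32(54.689194), array([ 622.4993, -311.9595], dtype=float32))
```

Run:
```python
from st import *
f=lambda x,y:ct(x,y,240,140,6)
k,e=tri(f(207,292),ct(481,484,255,160,8)); print(k.round(1),e)
for z in(158,160,162):print(z,atz("scene",*f(207,292),z).round(1),atz("scene",*f(222,459),z-75).round(1))
kp=atz("top",*ct(538,413,255,160,8),175); l=atz("top",*ct(688,483,255,160,8),201)
ang=np.degrees(np.arctan2(l[1]-kp[1],l[0]-kp[0]))%360; print("keeper rad",np.radians(ang-144.7))
p=cams.get_image("scene")[:,:,::-1]; cv2.imwrite("pics/fin.png",p)
```

```text
[ 481.5 -309.   162.4] 0.3810461871148267
158 [ 484.2 -304.5  158. ] [ 482.7 -305.6   83. ]
160 [ 483.  -306.6  160. ] [ 481.7 -307.5   85. ]
162 [ 481.9 -308.7  162. ] [ 480.7 -309.3   87. ]
keeper rad 1.6984283387287173
```

View pics/fin.png

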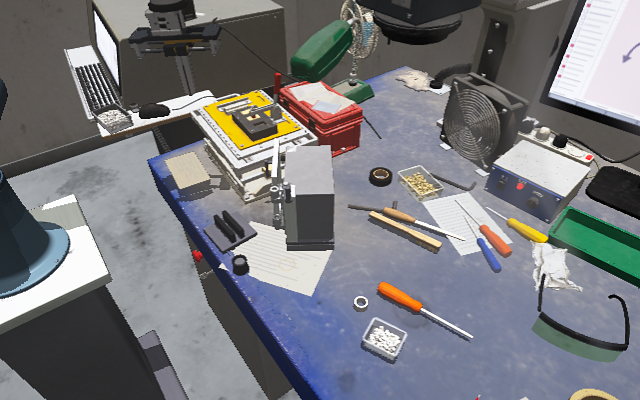

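```bash
python3 -c "
from station import sign_off
print(sign_off())"
```

```text
the job is handed in; nothing more can be done
None
```

The door is hung on both hinge pins and pushed shut against its stops. I handed the job in at about 16 s of the 67 s allowed; sign-off gave no verdict.

I swung the keeper clear with the closed fingers, then gripped the door by its top rail. I lifted it from the stand and lowered it onto both pins, standing about 0.66 rad open, until I felt 20 N of upward force. Then I let go, pushed it shut with the fingertips and moved the arm well clear.

My last checks, all from camera pictures:

| Check | Measured | Limit |
|---|---|---|
| Keeper angle | about 1.7 rad | 1.0 or more |
| Door to guard front | about 1.3° (0.02 rad) | 0.07 rad |
| Knuckles above their seats | about 2 mm or less | 4 mm |

- **Loose parts:** the loupe and ring showed no visible movement. I did not identify the block in the pictures or check it separately, but the arm never came down near any loose part.
- **Knuckle height:** the pictures put the knuckles 1–2 mm high. Known heights also read about 1–4 mm high in the pictures, and the hand reached seating height under the 20 N press, so I take them as seated.
- **Closing force:** the wrist force stayed near zero while the door was against its stops. I took it as shut because the fingertips stopped advancing, and checked that against the measured door angle.

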